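# Clamp a vial rack on the shaker platform with an eccentric knob

## Task

Lift the white vial rack out of the enamel tray by its upright grip and set it down on the shaker platform, between the two end cheeks and in front of the far fence, keeping it upright. Then turn the grey eccentric knob clockwise until its lobe pushes the rack up against the fence and clamps it firmly, with about 15 N (never as much as 35 N, which would crack the vials), let go and leave it clamped. Leave the carton, the bottle and the screwdriver where they are.

Things in the scene. Friction and masses are not known exactly. Their poses are not given: they have to be found in the camera images.
- rack: White plastic vial rack, loose, 0.3-0.55 kg: block 80 (x) x 110 (y) x 30 mm high; origin at the centre of its underside, z up. Two rows of capped vials, tops 44 mm above the origin. Mid grip 30 (x) x 14 (y) mm rises to 85 mm; pinch it across the 14 mm (along y). Same when turned half round. Starts in a tray with walls 22 mm high.
- rack_grip (a point): Point on the rack's upright grip, on its centre line, 70 mm above the rack's underside: a good height to pinch.
- platform: Fixed aluminium shaker plate 150 (x) x 190 (y) x 12 mm on the bench; origin at the centre of its underside, z up, x pointing from the knob to the fence. Adjustable steel fence along its far side with a black rubber facing: face at x = 55 mm, up to 1.5 mm more or less from run to run, top 38 mm above the bench. Two end cheeks: inner faces at y = -59 and 59 mm, tops 30 mm above the bench.
- seat (a point): Nominal place of the rack's origin when home: on the plate's top (12 mm above the bench), 15 mm in x from the platform's origin, axes as the platform's. The fence's setting shifts the true place up to 1.5 mm in x. Play to each cheek 4 mm. With the cam open the play along x is 5.5 mm or more: put the rack down with its origin 3 mm short of this point (towards the knob).
- clamp: Steel foot of the eccentric clamp, fixed on the platform's near side; it carries the cam. Origin on the vertical pivot axis, 12 mm above the bench; axes as the platform's. In the platform's frame the pivot is at y = 30 mm and x = -47 to -48 mm: 20.5 to 24.5 mm from the near face of a rack that is home, as the fence is set.
- cam (a joint): Angle of the eccentric knob, rad, 0 to 3.1, growing clockwise seen from above. Starts open at 0.1 to 0.5; first bears on a rack that is home at 1.6 to 2.4. Pivot friction about 0.05 N m; turning on against the rack takes 0.013 to 0.02 N m more per newton of clamping force, which climbs by 6 to 12 N per 0.1 rad (the rubber gives 1 mm per 25 N). Self-locking; letting go may cost 2 to 4 N.
- disc (a point): Centre of the cam: a steel disc of 20 mm radius, its centre 6 mm off the pivot, 18 to 34 mm above the bench. At cam angle 0 the lobe points along the platform's -x, away from the rack; at 3.14 straight at it. It reaches 20 - 6 cos(angle) mm from the pivot towards the rack.
- knob_grip (a point): Centre of the grey knob bar on the pivot axis, 82 mm above the bench. The bar is 36 mm long, 14 mm wide and 36 mm high (62 to 98 mm above the bench); pinch it across the 14 mm. Its long side is square to the lobe and lies along this point's y axis: at cam angle 0 along the platform's y.
Not all that is in view belongs to the job. What is shaped like the rack but brown, green or purple is not meant.

How it is judged:
On the way, in this order (a step that is already met when the one before it is completed fails the run):
1. the rack stands on the platform between the cheeks and in front of the fence (z of rack in the frame of platform between 0.009 and 0.0145 m and x of rack in the frame of platform between 0 and 0.02 m and y of rack in the frame of platform between -0.008 and 0.008 m and contact force between the fingers and rack below 0.1 N), for 0.2 s.
2. the lobe bears on the rack with more than 6 N (contact force between clamp and rack above 6 N), for 0.3 s.
At the end, for the whole second after the job is handed in: The rack stands flat on the platform between the cheeks, pressed up against the far fence and parallel to it within 2 degrees, at rest, and the lobe of the eccentric bears on it with 6 to 28 N, the knob having been turned clockwise from its open position (contact force between clamp and rack between 6 and 28 N and z of rack in the frame of platform between 0.009 and 0.0145 m and x of rack in the frame of platform between 0.012 and 0.02 m and y of rack in the frame of platform between -0.008 and 0.008 m and angle between the x axis of rack and the x axis of platform, either way round below 0.035 rad and angle between rack's own z axis and vertical below 0.05 rad and value of joint cam above 1.4 rad and linear speed of rack below 0.01 m/s); the robot touches nothing.
It fails at once if the eccentric presses on the rack with more than 35 N (contact force between clamp and rack above 35 N).
It fails at once if the rack is tipped by more than 25 degrees (angle between rack's own z axis and vertical above 0.436 rad).
It fails at once if the carton is moved by more than 20 mm (distance of carton from where it was at the start of the episode above 0.02 m).
It fails at once if the bottle is moved by more than 20 mm (distance of bottle from where it was at the start of the episode above 0.02 m).
It fails at once if the screwdriver is moved by more than 20 mm (distance of driver from where it was at the start of the episode above 0.02 m).
It also fails if it takes over 61 s, if anything falls off the work surface, if the arm or the gripper's body presses on something with over 40 N, if the wrist force passes 120 N, or if a joint passes its speed limit or range.

## Robot

A 6-joint arm with a two-finger parallel gripper is mounted at the origin on the work surface. World frame = base frame: x ahead of the robot, y to its left, z up, the work surface at z = 0. Lengths are in m, angles in rad, forces in N, time in s.
With the tool pointing down it reaches from about 0.25 to 0.725 m from the base axis. Payload 4 kg.
Tool frame: the origin (TCP) lies at the very end of the fingers, on their centre line; the grasp point (between the pads) lies 19 mm behind it (bot.pinch_z is the distance from the TCP to the grasp point, in m); z points along the fingers, x is the direction in which the jaws open and shut, and the axes are right-handed (so a half turn about z gives the same grasp; the last joint's range is limited). The gripper opens to 85 mm and grips with 20 to 120 N. Pads are 22 mm wide; open, the fingers measure 114 mm over their backs; the gripper's body (76 mm by 85 mm) begins 54 mm behind the grasp point. The pads swing forward as they close: fully open they stand 13 mm farther back than shut.
Start: joints at [1.119, 0.241, 0.005, 1.335, 0, 1.571], TCP at [0.218, 0.45, 0.231] pointing down, gripper open.
Joint ranges: [-2.72, 2.72], [-1.05, 1.87], [-1.09, 1.28], [-1.99, 2.15], [-1.42, 1.44], [-3.14, 3.14]. Speed limits (rad/s): [2.79, 2.79, 3.14, 3.14, 3.14, 3.14].

## Interface

Orientations are given as a unit quaternion [x, y, z, w].
In Python, from workcell import bot gives the robot as it stands. The module is installed in compiled form; this text tells all that it offers.
- The arm moves only by the shell command python3 -m inch 'ROWS'. ROWS is JSON, a list of rows, each a list of 7 numbers: the shift along the tool's x, y, z scaled (see below), then the turn, a rotation vector about the tool's x, y, z scaled (see below), then the gripper command: -1 is fully open, 1 is shut, values between are in proportion. In form: [[x, y, z, wx, wy, wz, gripper], ...]. A call has exactly 8 rows; each row shifts and turns the commanded pose from where the row before left it, along the tool's axes as they then stand; what a row does not reach is not made up. The controller multiplies each number of a shift by 2.5 cm and each number of a turn by 180 degrees. A row lasts 1/10 s, in which the tool goes at most 50 mm and 8.59 degrees, less where a joint would pass 70% of its speed; a pose out of reach is approached as far as the arm can. A call with a number of a shift or a turn outside -1 to 1 is refused whole. A call with a gripper value outside its range is refused whole. The fingers move at their own pace and stop on an object; the grip force is fixed at half the most. Time passes only in rows, so rows that do not move let the fingers close, or fill a call up. It gives the time, the measured TCP pose, the force and the opening at its end, in the units of the state.
- bot.get_obs(): the state, without advancing time (a new reading comes with each control period).
- bot.camera(name): name is "side" or "top"; returns (picture, depth): 420x560x3 uint8, blue, green, red; 420x560 float32, m along the optical axis (not along the pixel's ray), 0 where there is no reading.
- bot.get_calibration(name): a dict with "vfov" (degrees; the focal length in pixels is half the picture's height over the tangent of half this angle, whatever the lens; pixels are square), "cx", "cy" (the principal point, pixels), "R" (3x3) and "t" (3): a world point X has camera coordinates R X + t. Camera axes: x right, y down, z forward; pixel columns grow to the right and rows downward; lengths in m; the calibration is good to about 2 mm. A picture is of the moment at which its call begins. get_calibration takes no time and is no camera call.
- bot.job_done(): hands the job in, once; it reports no verdict.
The state is a dict: "clock": time; "joint_pos": joint angles; "joint_vel": joint speeds; "tau": joint torques, N m; "eef_pos": TCP position; "tool_rot": TCP orientation; "ft_force": force on the tool from outside, world axes, zero at the start; "ft_torque": the same for the moment, N m; "grip_width": finger opening in m.
Only numpy, scipy, OpenCV 4.12 (cv2) and the standard library are available. Lean on these libraries where they do the work, as an engineer would, in place of code of your own. Each camera call takes 0.05 s, during which the arm holds its last target.

## Working session

There is one attempt and no reset: what is moved stays moved. The work goes in short steps, Python scripts to look and compute and a shell command to move; the robot and the scene stay as the last step left them, time stands still between calls to the robot, and variables do not carry over. Pictures are saved under pics/ and viewed, and the job is handed in when it is done.

```bash
mkdir -p pics; python3 - <<'E'
from workcell import bot
import cv2,numpy as np,pickle
o=bot.get_obs();print({k:np.round(v,4) for k,v in o.items()},bot.pinch_z)
for n in("side","top"):
    im,d=bot.camera(n);cv2.imwrite(f"pics/{n}0.png",im);np.savez(f"{n}0.npz",im=im,d=d)
    c=bot.get_calibration(n);print(n,c)
E
```

```text
{'clock': np.float64(0.0), 'joint_pos': array([ 1.119 ,  0.2414,  0.0037,  1.3352, -0.    ,  1.5708]), 'joint_vel': array([-0.0012, -0.0008,  0.0002,  0.0002, -0.0005,  0.0008]), 'tau': array([-3.00000e-04, -3.72316e+01,  2.52411e+01,  1.71000e-02,
       -1.00000e-04, -0.00000e+00]), 'eef_pos': array([0.218 , 0.4493, 0.2304]), 'tool_rot': array([ 8.475e-01,  5.308e-01, -9.000e-04,  6.000e-04]), 'ft_force': array([-0.1408, -0.2069,  0.1124]), 'ft_torque': array([ 0.0416, -0.0146, -0.0348]), 'grip_width': np.float64(0.0854)} 0.0187
side {'vfov': 53.124395833312896, 'cx': 282.6681197300123, 'cy': 213.54631731761205, 'R': array([[ 0.86969669, -0.4930935 ,  0.02205602],
       [-0.22189545, -0.43050312, -0.87488826],
       [ 0.4408969 ,  0.75599329, -0.48382235]]), 't': array([-0.47978477,  0.11720734,  0.88260264])}
top {'vfov': 56.266582697258116, 'cx': 275.9718042518714, 'cy': 207.04747657080964, 'R': array([[-0.00915862, -0.99995525,  0.00237149],
       [-0.98650741,  0.00864772, -0.16348804],
       [ 0.16346021, -0.00383682, -0.98654247]]), 't': array([-0.12575158,  0.49275112,  0.97387076])}
```

View pics/side0.png

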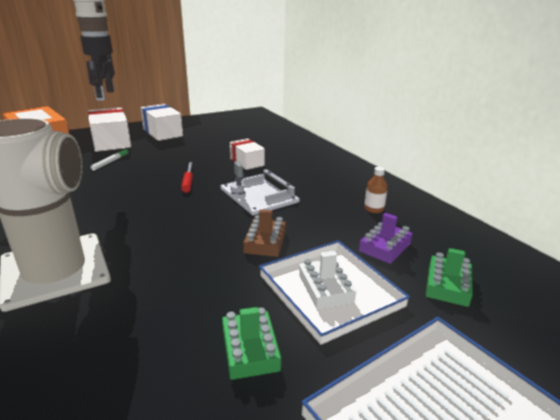

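View pics/top0.png

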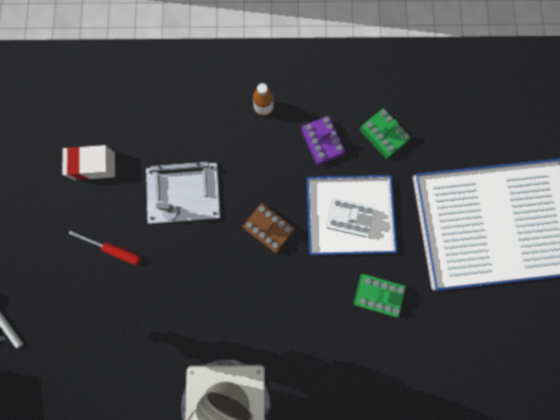

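White rack: top (353,217), side (327,280), inside the enamel tray. The others of the same shape are brown (268,228), purple (322,140) and green (385,133), (380,295). The platform is at top (183,192). I'll enlarge to confirm.

```bash
python3 - <<'E'
import cv2,numpy as np
t=np.load('top0.npz');s=np.load('side0.npz')
def crop(a,x0,y0,x1,y1,n,k):
    cv2.imwrite(n,cv2.resize(a['im'][y0:y1,x0:x1],None,fx=k,fy=k,interpolation=cv2.INTER_CUBIC))
crop(t,295,165,410,265,'pics/tr.png',6)
crop(t,130,145,240,240,'pics/tp.png',6)
crop(s,250,235,420,340,'pics/sr.png',4.5)
crop(s,210,150,310,220,'pics/sp.png',7)
for n,a,(u,v) in (('top',t,(353,213)),('side',s,(327,265)),('top',t,(320,240))):print(n,a['d'][v,u])
E
```

```text
top 0.96256036
side 0.8050682
top 1.038004
```

View pics/tr.png

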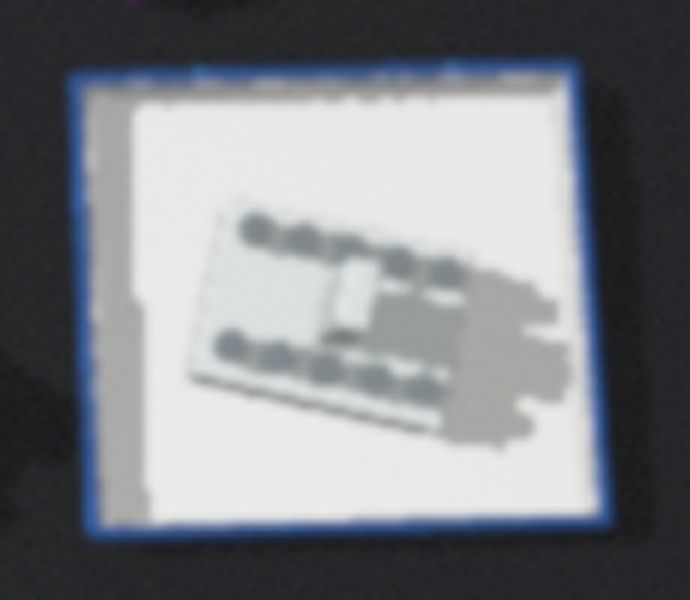

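View pics/tp.png

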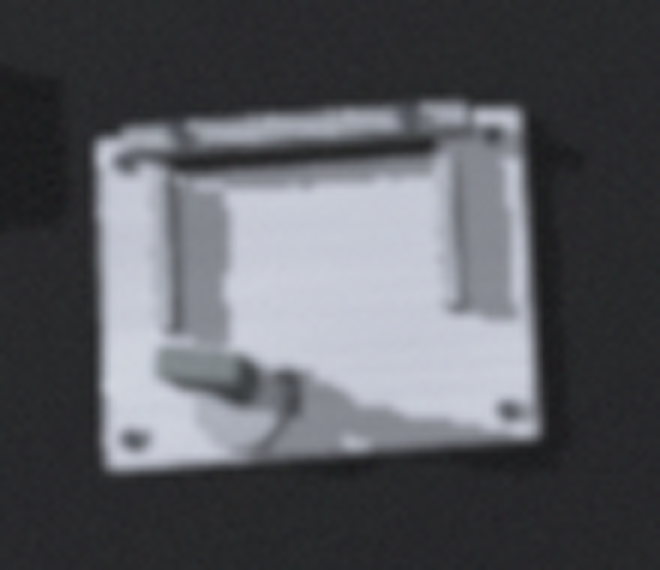

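View pics/sr.png

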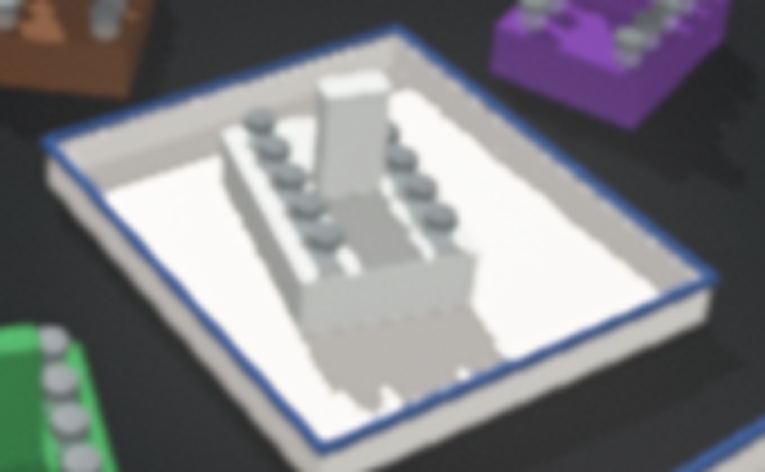

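View pics/sp.png

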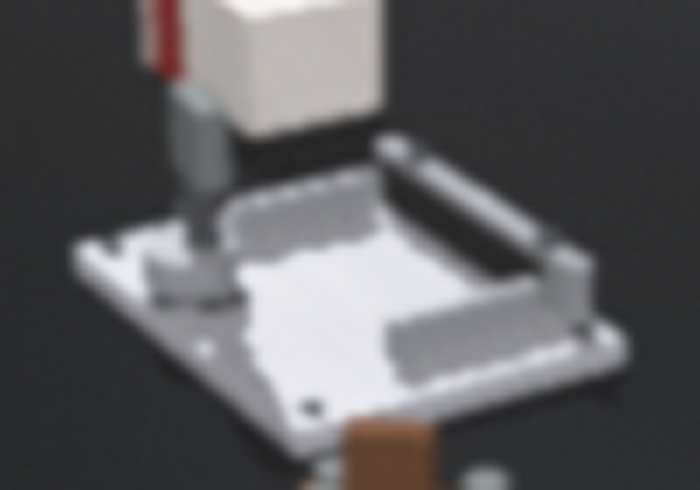

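The white rack stands in the tray, its long side close to world y, and its grip top is at about top (354,213). On the platform, the fence is at the top of the crop. The knob is lower left at top (163,206), and the disc lobe points towards the near edge, so the cam is open. Now I'll measure.

```bash
cat > h.py <<'E'
import numpy as np,cv2
from workcell import bot
class C:
    def __init__(s,n):
        c=bot.get_calibration(n);s.R=np.array(c['R']);s.t=np.array(c['t']);s.cx=c['cx'];s.cy=c['cy'];s.f=210/np.tan(np.radians(c['vfov'])/2);s.o=-s.R.T@s.t
    def ray(s,p):
        p=np.atleast_2d(np.asarray(p,float));d=np.c_[(p[:,0]-s.cx)/s.f,(p[:,1]-s.cy)/s.f,np.ones(len(p))];return d@s.R
    def plane(s,p,z):
        d=s.ray(p);return s.o+d*((z-s.o[2])/d[:,2])[:,None]
    def cloud(s,D):
        v,u=np.mgrid[0:D.shape[0],0:D.shape[1]];d=s.ray(np.c_[u.ravel(),v.ravel()]);return (s.o+d*D.ravel()[:,None]).reshape(*D.shape,3)
    def proj(s,X):
        c=np.atleast_2d(X)@s.R.T+s.t;return np.c_[s.cx+s.f*c[:,0]/c[:,2],s.cy+s.f*c[:,1]/c[:,2]]
def tri(ca,pa,cb,pb):
    a=ca.ray(pa)[0];b=cb.ray(pb)[0];A=np.c_[a,-b];k=np.linalg.lstsq(A,cb.o-ca.o,rcond=None)[0]
    P=ca.o+a*k[0];Q=cb.o+b*k[1];return (P+Q)/2,np.linalg.norm(P-Q)
T=C('top');S=C('side')
E
python3 - <<'E'
from h import *
t=np.load('top0.npz');s=np.load('side0.npz')
print(T.o,S.o,T.f,S.f)
X=T.cloud(t['d'])
np.set_printoptions(precision=4,suppress=True)
print('bench',X[100,200],X[260,250],X[350,100]); print('trayfloor',X[240,330],X[190,340]);print('plate',X[190,185],X[200,190],X[180,180])
# z map over rack and platform
z=(X[:,:,2]*1000).round().astype(int)
print(z[196:240:2,322:378:2])
print(z[160:230:2,144:224:3])
# platform corners
c=lambda L,x0,y0,k:[(x0+(a+.5)/k-.5,y0+(b+.5)/k-.5) for a,b in L]
P=T.plane(c([(97,138),(522,105),(541,438),(107,470)],130,145,6),0.012);print(P)
for i in range(4):print(np.linalg.norm(P[i]-P[(i+1)%4]))
# tray outer rim
P=T.plane(c([(72,77),(578,65),(608,522),(92,537)],295,165,6),0.022);print(P)
#rack block
P=T.plane(c([(222,203),(470,265),(443,432),(190,372)],295,165,6),0.032);print(P)
for i in range(4):print(np.linalg.norm(P[i]-P[(i+1)%4]))
print(P.mean(0))
# grip top
print('grip', tri(T,c([(357,285)],295,165,6)[0],S,c([(353,85)],250,235,4.5)[0]))
print('knob', tri(T,c([(204,365)],130,145,6)[0],S,c([(193,97)],210,150,7)[0]))
E
```

```text
[ 0.32576181 -0.12627057  1.04162199] [ 0.05413823 -0.8533623   0.54014835] 392.74564676375974 420.052293936604
bench [ 0.8074  0.0814 -0.0039] [ 0.3579 -0.0605 -0.0032] [ 0.1347  0.3199 -0.0028]
trayfloor [ 0.4083 -0.2725  0.002 ] [ 0.5437 -0.3043 -0.0004]
plate [0.5454 0.1134 0.0089] [0.5177 0.0989 0.0104] [0.5721 0.1267 0.0128]
[[   3    1    3    4    2    3    1    2    2    2    5    3    3    4
     3    4    2    4    2    1    4    4    5    5    4    4    3    2]
 [   4    5   -1    2    0    1    5    5    2    3    3    0    1    4
     3    1    0    5    3    2   -3    3    2    4    5    2   -1    3]
 [   4    1    2    4    4   29   37   34   32   33   31    3    0    4
     5    4    2    2    1    1    2    5    0    5    1    1    1    4]
 [   3    3    5    1    6   29   47   44   48   33   32   45   33   31
    31    4    3    3    6    4    3    2   -2    4    1    3    1    0]
 [   4    0    5    3   15   34   47   50   43   33   48   46   46   29
    36   48   32   30   32   -1    2    3   -1    3    4    3    3    4]
 [   6    4    5    3   26   30   29   36 
[... 5384 characters left out ...]
1 -1  3  1 -3 -2 -4 -2 -4 -1 -3 -3  2
  -1 -3  1]]
[[0.6075 0.2203 0.012 ]
 [0.6212 0.0294 0.012 ]
 [0.4694 0.0187 0.012 ]
 [0.4569 0.2092 0.012 ]]
0.1914390808459069
0.15213504120397486
0.19092442627297443
0.15095800925778982
[[ 0.574  -0.2126  0.022 ]
 [ 0.5776 -0.4378  0.022 ]
 [ 0.3753 -0.4392  0.022 ]
 [ 0.3709 -0.2167  0.022 ]]
[[ 0.5147 -0.2759  0.032 ]
 [ 0.4863 -0.3827  0.032 ]
 [ 0.4139 -0.3675  0.032 ]
 [ 0.4407 -0.2597  0.032 ]]
0.11052860482502344
0.07404367073457273
0.11112583007379058
0.07569278795221937
[ 0.4639 -0.3215  0.032 ]
grip (array([ 0.4687, -0.3215,  0.0861]), np.float64(0.0026381117892266505))
knob (array([0.4877, 0.1442, 0.0975]), np.float64(0.002049041889247162))
```

```bash
python3 - <<'E'
from h import *
np.set_printoptions(precision=4,suppress=True)
t=np.load('top0.npz')
X=T.cloud(t['d']);Z=X[...,2]
roi=np.zeros(Z.shape,bool);roi[180:250,315:385]=1
m=(roi&(Z>.025)&(Z<.06))|(roi&(Z>.025)&(Z<.2))
c=max(cv2.findContours(m.astype(np.uint8),0,1)[0],key=cv2.contourArea)[:,0].astype(float)
W=T.plane(c,.032)[:,:2]
r=cv2.minAreaRect((W*1000).astype(np.float32));print('rack rect',r)
g=roi&(Z>.08)&(Z<.1);vv,uu=np.nonzero(g);Wg=T.plane(np.c_[uu,vv],.087)
print('griptop',Wg.mean(0),len(uu),np.median(Z[g]),cv2.minAreaRect((Wg[:,:2]*1000).astype(np.float32)))
# platform edges: luminance
gray=cv2.cvtColor(t['im'],6).astype(float)
# per-edge subpixel: sample profiles across edges
def edge(p0,p1,thr=None,n=40,L=5):
    p0=np.array(p0,float);p1=np.array(p1,float);d=(p1-p0)/np.linalg.norm(p1-p0);nn=np.array([-d[1],d[0]]);out=[]
    for s in np.linspace(.12,.88,n):
        q=p0+s*(p1-p0);k=np.linspace(-L,L,81);xy=(q+k[:,None]*nn).astype(np.float32)
        pr=cv2.remap(gray.astype(np.float32),xy[:,0].reshape(1,-1),xy[:,1].reshape(1,-1),1)[0]
        gr=np.abs(np.gradient(cv2.GaussianBlur(pr.reshape(1,-1),(0,0),3)[0]));out.append(q+k[gr.argmax()]*nn)
    out=np.array(out,np.float32);vx,vy,x,y=cv2.fitLine(out,cv2.DIST_HUBER,0,.01,.01).ravel();res=np.abs((out-[x,y])@[-vy,vx]);return (vx,vy,x,y,np.median(res))
co=[(130+a/6,145+b/6) for a,b in [(97,138),(522,105),(541,438),(107,470)]]
def inter(a,b):
    A=np.array([[a[0],-b[0]],[a[1],-b[1]]]);k=np.linalg.solve(A,[b[2]-a[2],b[3]-a[3]]);return (a[2]+k[0]*a[0],a[3]+k[0]*a[1])
E_=[edge(co[1],co[2]),edge(co[2],co[3]),edge(co[3],co[0])]
for e in E_:print('edge',e)
P=T.plane([inter(E_[0],E_[1]),inter(E_[1],E_[2])],.012);print(P,np.linalg.norm(P[0]-P[1]))
for e in E_:
    w=T.plane([(e[2]-30*e[0],e[3]-30*e[1]),(e[2]+30*e[0],e[3]+30*e[1])],.012);d=w[1]-w[0];print('dir',np.degrees(np.arctan2(d[1],d[0])),w[0])
# knob top
k=np.zeros(Z.shape,bool);k[195:225,150:185]=1;k&=(Z>.085)&(Z<.11);vv,uu=np.nonzero(k);Wk=T.plane(np.c_[uu,vv],.098)[:,:2]
print('knob',Wk.mean(0),cv2.minAreaRect((Wk*1000).astype(np.float32)))
w,V=np.linalg.eigh(np.cov(Wk.T));print(V[:,1],np.degrees(np.arctan2(V[1,1],V[0,1])))
# cheeks z~30, fence
E
```

```text
rack rect ((464.5104064941406, -320.6711120605469), (110.65043640136719, 80.84284973144531), 76.12672424316406)
griptop [ 0.4646 -0.3207  0.087 ] 73 0.08762812221556016 ((464.6555480957031, -320.5336608886719), (14.384236335754395, 30.36667251586914), 76.43830108642578)
edge (np.float32(0.054775424), np.float32(0.9984987), np.float32(217.83496), np.float32(189.64166), np.float32(0.13731831))
edge (np.float32(0.9971078), np.float32(-0.07600001), np.float32(181.87001), np.float32(220.61064), np.float32(0.10323158))
edge (np.float32(0.022458768), np.float32(0.99974775), np.float32(146.2406), np.float32(195.36575), np.float32(0.14209987))
[[0.469  0.0196 0.012 ]
 [0.456  0.2106 0.012 ]] 0.19138195029858024
dir -176.07051104294396 [0.6279 0.0306 0.012 ]
dir -86.09858385174331 [0.4569 0.1972 0.012 ]
dir -176.17871268531394 [0.6136 0.2211 0.012 ]
knob [0.4868 0.1461] ((487.1263732910156, 146.26669311523438), (37.06670379638672, 14.81437873840332), 89.49703979492188)
[0.1365 0.9906] 82.15350057682758
```

```bash
python3 -m inch '[[0,0,0,0,0,-0.034,-0.2],[0,0,0,0,0,-0.034,-0.2],[-0.5,0.3,0,0,0,0,-0.2],[-0.985,0.603,0,0,0,0,-0.2],[-0.985,0.603,0,0,0,0,-0.2],[-0.985,0.603,0,0,0,0,-0.2],[-0.985,0.603,0,0,0,0,-0.2],[-0.985,0.603,0,0,0,0,-0.2]]'
python3 -m inch '[[-0.985,0.603,0,0,0,0,-0.2],[-0.985,0.603,0,0,0,0,-0.2],[-0.985,0.603,0,0,0,0,-0.2],[-0.985,0.603,0,0,0,0,-0.2],[-0.985,0.603,0,0,0,0,-0.2],[-0.985,0.603,0,0,0,0,-0.2],[-0.985,0.603,0,0,0,0,-0.2],[-0.985,0.603,0,0,0,0,-0.2]]'
```

```text
clock: 0.9
eef_pos: [0.2667, 0.2962, 0.231]
tool_rot: [0.787, 0.617, -0.0, 0.0]
ft_force: [-0.1, -0.0, -0.2]
grip_width: 0.0512
clock: 1.7
eef_pos: [0.3369, 0.0767, 0.2311]
tool_rot: [0.787, 0.617, -0.0, 0.0]
ft_force: [0.1, 0.3, -0.2]
grip_width: 0.0515
```

```bash
python3 -m inch '[[-0.985,0.603,0,0,0,0,-0.2],[-0.985,0.603,0,0,0,0,-0.2],[-0.985,0.603,0,0,0,0,-0.2],[-0.985,0.603,0,0,0,0,-0.2],[-0.985,0.603,0,0,0,0,-0.2],[-0.985,0.603,0,0,0,0,-0.2],[-0.985,0.603,0,0,0,0,-0.2],[-0.985,0.603,0,0,0,0,-0.2]]'
python3 -m inch '[[-0.985,0.603,0,0,0,0,-0.2],[-0.985,0.603,0,0,0,0,-0.2],[-0.985,0.603,0,0,0,0,-0.2],[-0.985,0.603,0.5,0,0,0,-0.2],[-0.985,0.603,0.8,0,0,0,-0.2],[-0.985,0.603,0.9,0,0,0,-0.2],[-0.5,0.31,0.9,0,0,0,-0.2],[0,0,0,0,0,0,-0.2]]'
python3 - <<'E'
from h import *
o=bot.get_obs();print(o['eef_pos'],o['tool_rot'],o['joint_pos'])
im,d=bot.camera('top');cv2.imwrite('pics/t1.png',cv2.resize(im[150:270,295:415],None,fx=5,fy=5))
im,d=bot.camera('side');cv2.imwrite('pics/s1.png',cv2.resize(im[180:340,240:420],None,fx=4,fy=4,interpolation=2)[:600])
E
```

```text
clock: 2.5
eef_pos: [0.4073, -0.1428, 0.2311]
tool_rot: [0.787, 0.617, -0.0, -0.0]
ft_force: [0.7, -0.5, -0.7]
grip_width: 0.0516
clock: 3.3
eef_pos: [0.463, -0.3207, 0.1498]
tool_rot: [0.788, 0.616, -0.001, -0.003]
ft_force: [0.3, 0.7, 0.2]
grip_width: 0.0514
[ 0.46300007 -0.32074461  0.14975813] [ 0.78760696  0.61616662 -0.00134934 -0.00348502] [-6.05571630e-01  4.16568460e-01  3.81546129e-02  1.19983945e+00
 -5.08274424e-04 -3.62516972e-01]
```

View pics/s1.png

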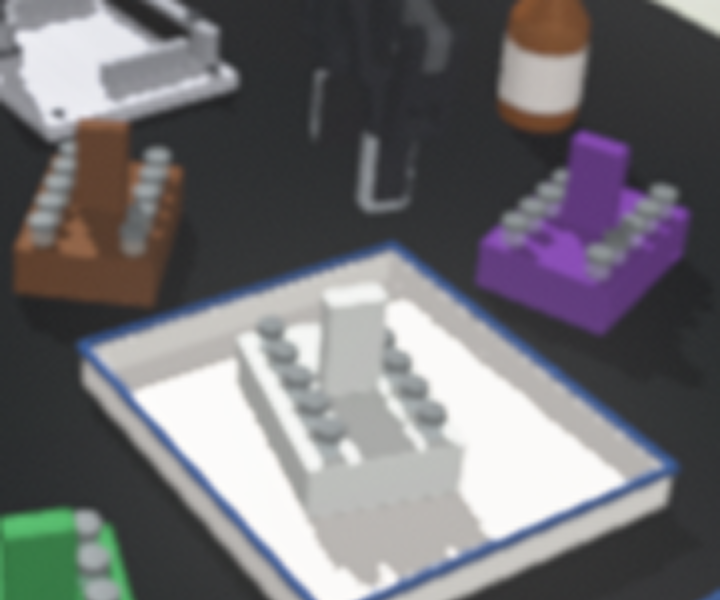

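The side crop shows the fingers above and behind the grip top at (350,300), with nothing in the way. Descending.

```bash
python3 -m inch '[[0,0.06,0.6,0,0,0,-0.2],[0,0,0.8,0,0,0,-0.2],[0,0,0.7,0,0,0,-0.2],[0,0,0.6,0,0,0,-0.2],[0,0,0.5,0,0,0,-0.2],[0,0,0.4,0,0,0,-0.2],[0,0,0.28,0,0,0,-0.2],[0,0,0,0,0,0,-0.2]]'
python3 -m inch '[[0,0,0,0,0,0,1],[0,0,0,0,0,0,1],[0,0,0,0,0,0,1],[0,0,0,0,0,0,1],[0,0,0,0,0,0,1],[0,0,0,0,0,0,1],[0,0,0,0,0,0,1],[0,0,0,0,0,0,1]]'
```

```text
clock: 4.2
eef_pos: [0.4669, -0.3201, 0.0563]
tool_rot: [0.786, 0.618, -0.0, -0.001]
ft_force: [-0.3, -0.2, -0.5]
grip_width: 0.0511
clock: 5.0
eef_pos: [0.4679, -0.3215, 0.0578]
tool_rot: [0.786, 0.618, 0.0, 0.001]
ft_force: [-0.4, -1.8, 6.8]
grip_width: 0.0132
```

```bash
python3 -m inch '[[0,0,-0.2,0,0,0,1],[0,0,-0.5,0,0,0,1],[0,0,-0.9,0,0,0,1],[0,0,-1,0,0,0,1],[0,0,-1,0,0,0,1],[0,0,-1,0,0,0,1],[0,0,-1,0,0,0,1],[0,0,-0.7,0,0,0,1]]'
python3 - <<'E'
from h import *
np.set_printoptions(precision=4,suppress=True)
o=bot.get_obs();print(o['eef_pos'],o['tool_rot'],o['grip_width'],o['ft_force'],o['ft_torque'])
for n in('top','side'):
    im,d=bot.camera(n);np.savez(n+'2.npz',im=im,d=d)
    cv2.imwrite(f'pics/{n}2.png',im)
E
```

```text
clock: 5.8
eef_pos: [0.4673, -0.32, 0.2161]
tool_rot: [0.786, 0.618, 0.0, -0.0]
ft_force: [-0.9, 0.2, -3.3]
grip_width: 0.013
[ 0.4673 -0.32    0.2161] [ 0.786   0.6183  0.0003 -0.    ] 0.012954683916067845 [-0.8992  0.2193 -3.3242] [-0.043  -0.0089 -0.0036]
```

View pics/side2.png

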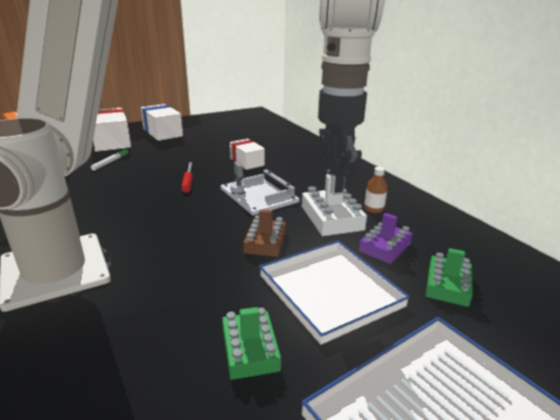

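View pics/top2.png

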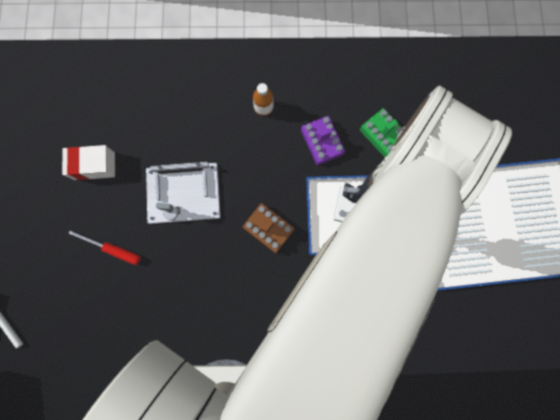

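```bash
python3 -m inch '[[0,0,0,0,0,-0.0324,1],[0,0,0,0,0,-0.0324,1],[0,0,0,0,0,-0.0324,1],[0.3,0.08,0,0,0,0,1],[0.7,0.186,0,0,0,0,1],[0.964,0.256,0,0,0,0,1],[0.964,0.256,0,0,0,0,1],[0.964,0.256,0,0,0,0,1]]'
python3 -m inch '[[0.964,0.256,0,0,0,0,1],[0.964,0.256,0,0,0,0,1],[0.964,0.256,0,0,0,0,1],[0.964,0.256,0,0,0,0,1],[0.964,0.256,0,0,0,0,1],[0.964,0.256,0,0,0,0,1],[0.964,0.256,0,0,0,0,1],[0.964,0.256,0,0,0,0,1]]'
```

```text
clock: 6.7
eef_pos: [0.4863, -0.2191, 0.2137]
tool_rot: [0.683, 0.73, 0.0, -0.001]
ft_force: [0.4, -1.1, -3.2]
grip_width: 0.0131
clock: 7.5
eef_pos: [0.5239, -0.0233, 0.2139]
tool_rot: [0.683, 0.73, -0.0, -0.001]
ft_force: [1.0, -0.7, -3.8]
grip_width: 0.0132
```

```bash
python3 -m inch '[[0.964,0.256,0,0,0,0,1],[0.964,0.256,0,0,0,0,1],[0.964,0.256,0,0,0,0,1],[0.964,0.256,0,0,0,0,1],[0.964,0.256,0,0,0,0,1],[0.6,0.16,0,0,0,0,1],[0.3,0.08,0,0,0,0,1],[0,0,0,0,0,0,1]]'
python3 - <<'E'
from h import *
np.set_printoptions(precision=4,suppress=True)
o=bot.get_obs();print(o['eef_pos'],o['tool_rot'],o['grip_width'],o['ft_force'],o['ft_torque'])
A=2*np.arctan2(o['tool_rot'][1],o['tool_rot'][0]);print(np.degrees(A),o['joint_pos'])
for n in('top','side'):
    im,d=bot.camera(n);np.savez(n+'3.npz',im=im,d=d)
    cv2.imwrite(f'pics/{n}3.png',im)
im=np.load('side3.npz')['im'];cv2.imwrite('pics/side3c.png',cv2.resize(im[80:220,180:330],None,fx=4.2,fy=4.2,interpolation=2))
E
```

```text
clock: 8.3
eef_pos: [0.5526, 0.1204, 0.214]
tool_rot: [0.682, 0.731, -0.0, -0.0]
ft_force: [0.0, 0.2, -3.9]
grip_width: 0.0131
[0.5526 0.1204 0.214 ] [ 0.6825  0.7309 -0.0003 -0.0002] 0.013115588876439392 [ 0.0171  0.1939 -3.8736] [-0.0107  0.0206 -0.0249]
93.92631709251835 [ 0.2145  0.3793  0.153   1.3452 -0.0001  0.146 ]
```

View pics/side3c.png

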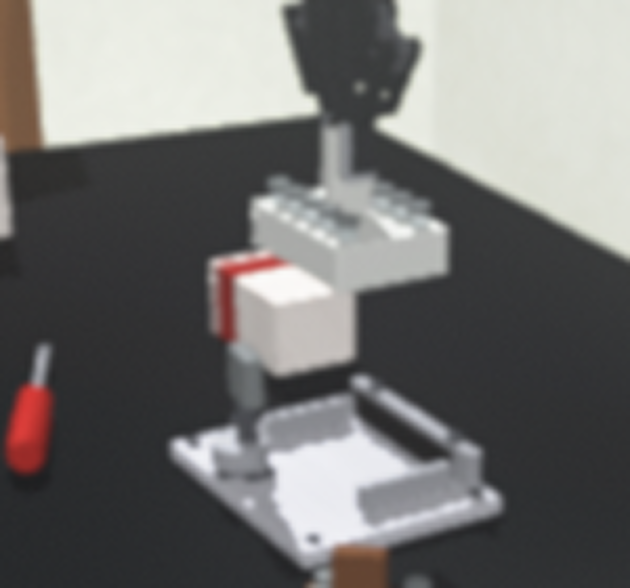

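View pics/top3.png

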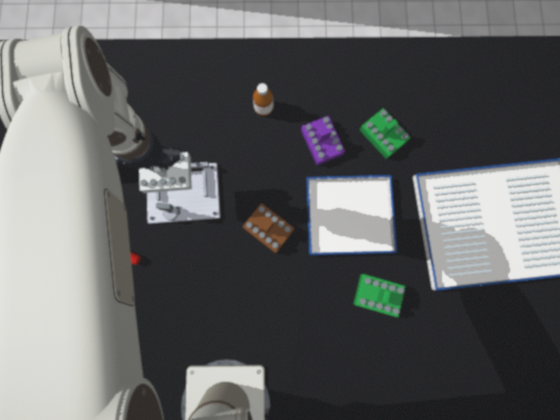

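The rack hangs upright above the platform. I'll lower it to just above the fence top and look again.

```bash
python3 -m inch '[[0,0,0.4,0,0,0,1],[0,0,0.8,0,0,0,1],[0,0,0.9,0,0,0,1],[0,0,0.9,0,0,0,1],[0,0,0.7,0,0,0,1],[0,0,0.4,0,0,0,1],[0,0,0.3,0,0,0,1],[0,0,0,0,0,0,1]]'
python3 - <<'E'
from h import *
np.set_printoptions(precision=4,suppress=True)
o=bot.get_obs();print(o['eef_pos'],o['tool_rot'],o['ft_force'])
for n in('top','side'):
    im,d=bot.camera(n);np.savez(n+'4.npz',im=im,d=d)
im=np.load('side4.npz')['im'];cv2.imwrite('pics/side4c.png',cv2.resize(im[120:220,200:320],None,fx=6,fy=6,interpolation=2))
im=np.load('top4.npz')['im'];cv2.imwrite('pics/top4c.png',cv2.resize(im[140:240,125:235],None,fx=6,fy=6,interpolation=2))
E
```

```text
clock: 9.2
eef_pos: [0.5525, 0.1187, 0.1034]
tool_rot: [0.683, 0.73, -0.001, -0.0]
ft_force: [-0.5, -0.1, -4.2]
grip_width: 0.0136
[0.5525 0.1187 0.1034] [ 0.6832  0.7302 -0.0007 -0.0005] [-0.4886 -0.1085 -4.1965]
```

View pics/side4c.png

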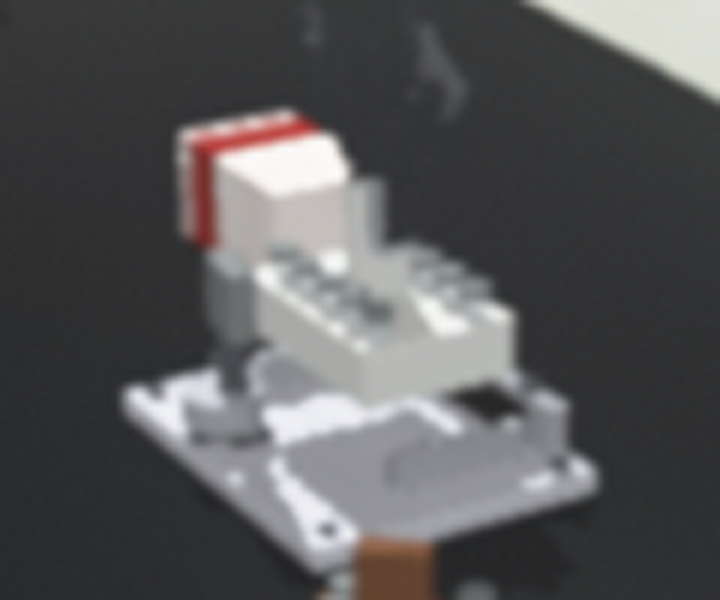

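View pics/top4c.png

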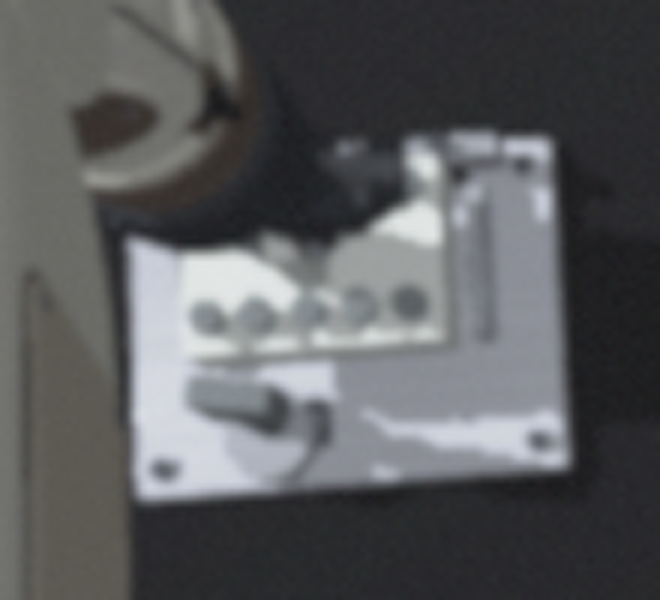

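```bash
cat >> h.py <<'E'
def edge(gray,p0,p1,n=40,L=4,lo=.1,hi=.9):
    p0=np.array(p0,float);p1=np.array(p1,float);d=(p1-p0)/np.linalg.norm(p1-p0);nn=np.array([-d[1],d[0]]);out=[]
    for s in np.linspace(lo,hi,n):
        q=p0+s*(p1-p0);k=np.linspace(-L,L,81);xy=(q+k[:,None]*nn).astype(np.float32)
        pr=cv2.remap(gray.astype(np.float32),xy[:,0].reshape(1,-1),xy[:,1].reshape(1,-1),1)[0]
        gr=np.abs(np.gradient(cv2.GaussianBlur(pr.reshape(1,-1),(0,0),3)[0]));out.append(q+k[gr.argmax()]*nn)
    out=np.array(out,np.float32);vx,vy,x,y=cv2.fitLine(out,cv2.DIST_HUBER,0,.01,.01).ravel();return (vx,vy,x,y,np.median(np.abs((out-[x,y])@[-vy,vx])))
E
python3 - <<'E'
from h import *
np.set_printoptions(precision=4,suppress=True)
t=np.load('top4.npz');X=T.cloud(t['d']);Z=X[...,2]
print('z top face', np.median(Z[182:188,160:175]),np.median(Z[192:196,160:195]), 'rows',(Z[196:204,165:200:5]*1000).round())
print((Z[185:192,194:206]*1000).round())
z=np.median(Z[184:188,160:168])
# depth-based outline: points with z near face
m=(Z>.065)&(Z<.11);m[:178]=0;m[204:]=0;m[:,:140]=0;m[:,215:]=0
# near edge per column, right edge per row
pl=np.array([.5376,.1198]);a=np.radians(3.87);ex=np.array([np.cos(a),np.sin(a)]);ey=np.array([-ex[1],ex[0]])
def inP(W):W=W[:,:2]-pl;return np.c_[W@ex,W@ey]
g=cv2.cvtColor(t['im'],6)
c=lambda a,b:(125+(a+.5)/6-.5,140+(b+.5)/6-.5)
for nm,e in(('near',edge(g,c(195,360),c(440,344))),('right',edge(g,c(445,335),c(440,215)))):
    w=T.plane([(e[2]-12*e[0],e[3]-12*e[1]),(e[2]+12*e[0],e[3]+12*e[1])],.0785);print(nm,e,'\n',w,inP(w)*1000,inP(w).mean(0))
near=[np.nonzero(m[:,u])[0].max()+.5 for u in range(160,195)]
w=T.plane(np.c_[np.arange(160,195),near],.0785);print('depth near',inP(w).mean(0))
right=[np.nonzero(m[v])[0].max()+.5 for v in range(182,195)];print(right)
w=T.plane(np.c_[right,np.arange(182,195)],.0785);print('depth right',inP(w).mean(0))
# vial centres side: right cheek top edge in image
E
```

```text
z top face 0.0802410637713975 0.08190595713982202 rows [[80. 77. 77. 79. 77. 79. 78.]
 [78. 77. 77. 80. 79. 78. 74.]
 [81. 77. 76. 73. 68. 66. 60.]
 [75. 74. 65. 67. 57. 54. 12.]
 [64. 56. 55. 51. 10. 11.  8.]
 [53. 10. 10. 11.  7. 11. 14.]
 [ 9. 10. 11. 12. 11. 10.  9.]
 [12. 11. 11. 10. 12.  8.  9.]]
[[  75. 1042.   78.   77.   75.   64.   51.   11.   12.   26.   29.   31.]
 [  80.   80.   79.   76.   74.   65.   52.   10.   13.   27.   28.   29.]
 [  79.   78.   80.   76.   77.   65.   52.   11.   10.   30.   30.   26.]
 [  93.   81.   79.   78.   78.   69.   53.   15.   13.   28.   26.   31.]
 [  92.   88.   78.   77.   76.   65.   57.   13.   13.   28.   29.   30.]
 [  95.   90.   76.   76.   79.   71.   55.   13.   11.   29.   33.   27.]
 [  91.   91.   75.   79.   75.   70.   54.   12.   10.   30.   29.   30.]]
near (np.float32(0.9981082), np.float32(-0.06148174), np.float32(176.88239), np.float32(197.80931), np.float32(0.15303087)) 
 [[0.5092 0.1467 0.0785]
 [0.5125 0.0871 0.0785]] [[-26.4742  28.7163]
 [-27.277  -30.9484]] [-0.0269 -0.0011]
right (np.float32(0.011955648), np.float32(0.99992853), np.float32(198.46611), np.float32(185.00017), np.float32(0.051199406)) 
 [[0.574  0.0649 0.0785]
 [0.5124 0.0628 0.0785]] [[ 32.659  -57.2209]
 [-28.9457 -55.1994]] [ 0.0019 -0.0562]
depth near [-0.0306 -0.0013]
[np.float64(198.5), np.float64(198.5), np.float64(198.5), np.float64(198.5), np.float64(199.5), np.float64(198.5), np.float64(199.5), np.float64(198.5), np.float64(199.5), np.float64(199.5), np.float64(199.5), np.float64(199.5), np.float64(199.5)]
depth right [-0.0061 -0.0573]
```

```bash
python3 -m inch '[[0.05,-0.04,0,0,0,-0.005,1],[0,0,0,0,0,0,1],[0,0,0.1,0,0,0,1],[0,0,0.15,0,0,0,1],[0,0,0.15,0,0,0,1],[0,0,0.15,0,0,0,1],[0,0,0.1,0,0,0,1],[0,0,0,0,0,0,1]]'
python3 - <<'E'
from h import *
np.set_printoptions(precision=4,suppress=True)
o=bot.get_obs();print(o['eef_pos'],o['tool_rot'],o['ft_force'],o['ft_torque'])
for n in('top','side'):
    im,d=bot.camera(n);np.savez(n+'5.npz',im=im,d=d)
im=np.load('side5.npz')['im'];cv2.imwrite('pics/side5c.png',cv2.resize(im[120:220,200:320],None,fx=6,fy=6,interpolation=2))
im=np.load('top5.npz')['im'];cv2.imwrite('pics/top5c.png',cv2.resize(im[140:240,125:235],None,fx=6,fy=6,interpolation=2))
E
```

```text
clock: 10.1
eef_pos: [0.5515, 0.1204, 0.0873]
tool_rot: [0.677, 0.736, -0.001, -0.0]
ft_force: [-0.3, 0.0, -3.5]
grip_width: 0.0133
[0.5515 0.1204 0.0873] [ 0.6772  0.7358 -0.0006 -0.0004] [-0.3407  0.0408 -3.5256] [-0.035   0.0142 -0.0006]
```

View pics/side5c.png

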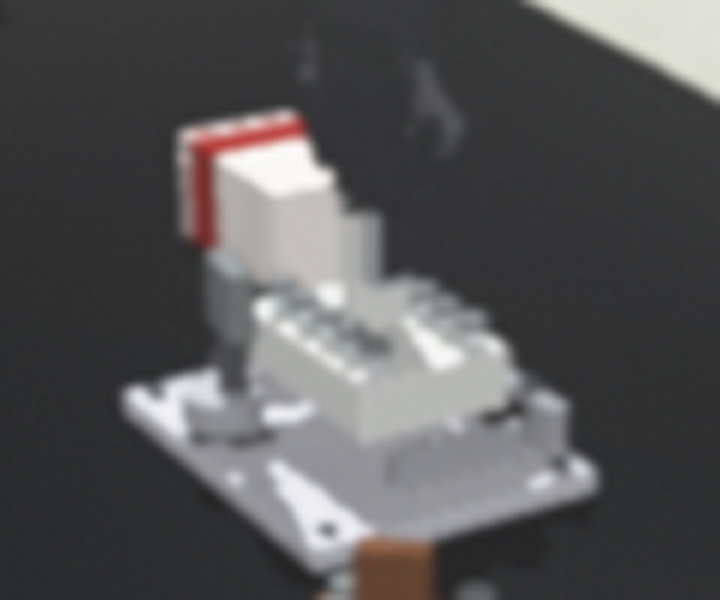

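View pics/top5c.png

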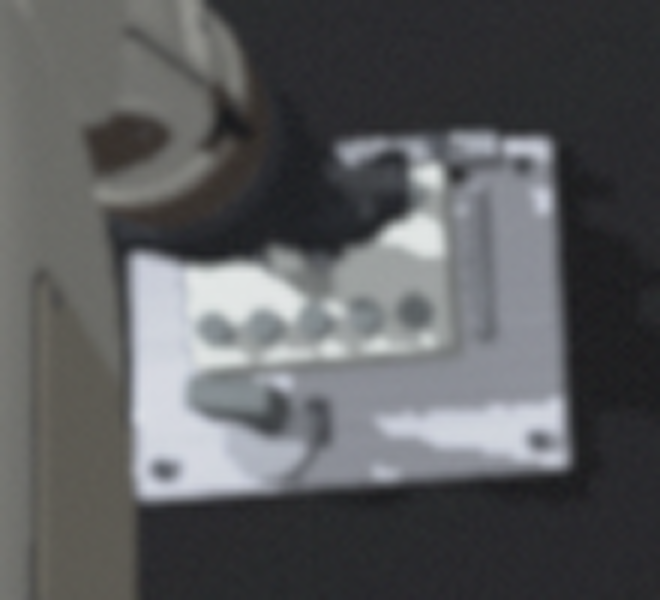

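```bash
python3 - <<'E'
from h import *
np.set_printoptions(precision=4,suppress=True)
t=np.load('top5.npz');X=T.cloud(t['d']);Z=X[...,2]
print('z top face', np.median(Z[184:190,160:170]))
pl=np.array([.5376,.1198]);a=np.radians(3.87);ex=np.array([np.cos(a),np.sin(a)]);ey=np.array([-ex[1],ex[0]])
def inP(W):W=W[:,:2]-pl;return np.c_[W@ex,W@ey]
g=cv2.cvtColor(t['im'],6)
c=lambda a,b:(125+(a+.5)/6-.5,140+(b+.5)/6-.5)
for nm,e in(('near',edge(g,c(195,368),c(450,348))),('right',edge(g,c(447,340),c(447,215)))):
    w=T.plane([(e[2]-10*e[0],e[3]-10*e[1]),(e[2]+10*e[0],e[3]+10*e[1])],.0624);print(nm,e[4],inP(w)*1000,inP(w).mean(0))
# side-view: rack near-right top corner & bottom corner (crop 6x off 200,120); platform corners
c=lambda a,b:(200+(a+.5)/6-.5,120+(b+.5)/6-.5)
print('side: rack near-right top', inP(S.plane([c(362,382)],.0624))*1000,'near-left',inP(S.plane([c(258,305)],.0624))*1000,'far-right',inP(S.plane([c(512,350)],.0624))*1000)
print('plate near-left(125,390), near-right(322,562), far-right(598,478)',inP(S.plane([c(125,390),c(322,562),c(598,475)],.012))*1000)
E
```

```text
z top face 0.06190640790388713
near 0.17858595 [[-27.9249  25.7574]
 [-27.7246 -24.733 ]] [-0.0278  0.0005]
right 0.245216 [[-20.9165 -52.0298]
 [ 31.1832 -54.8893]] [ 0.0051 -0.0535]
side: rack near-right top [[-22.8843 -50.2965]] near-left [[-20.9542  50.2714]] far-right [[ 54.695  -55.4564]]
plate near-left(125,390), near-right(322,562), far-right(598,478) [[ -72.1731   94.681 ]
 [ -76.6531 -106.6002]
 [  74.1925 -100.3284]]
```

```bash
python3 -m inch '[[0,0,0.1,0,0,0,1],[0,0,0.15,0,0,0,1],[0,0,0.15,0,0,0,1],[0,0,0.15,0,0,0,1],[0,0,0.1,0,0,0,1],[0,0,0.07,0,0,0,1],[0,0,0,0,0,0,1],[0,0,0,0,0,0,1]]'
python3 -c "
from workcell import bot
o=bot.get_obs();print(o['eef_pos'],o['ft_force'],o['ft_torque'],o['tool_rot'])"
```

```text
clock: 11.0
eef_pos: [0.5521, 0.1205, 0.0701]
tool_rot: [0.677, 0.736, 0.0, 0.0]
ft_force: [0.3, -0.5, -4.6]
grip_width: 0.0134
[0.5520824  0.12050375 0.07011348] [ 0.34289271 -0.47184242 -4.59085668] [-0.06294453  0.00765379  0.08000194] [6.77194540e-01 7.35804014e-01 7.66719262e-05 4.17581630e-05]
```

```bash
python3 -m inch '[[0,0,0.03,0,0,0,1],[0,0,0.03,0,0,0,1],[0,0,0.03,0,0,0,1],[0,0,0,0,0,0,1],[0,0,0,0,0,0,1],[0,0,0,0,0,0,1],[0,0,0,0,0,0,1],[0,0,0,0,0,0,1]]'
```

```text
clock: 11.8
eef_pos: [0.552, 0.1205, 0.0679]
tool_rot: [0.677, 0.736, 0.0, 0.0]
ft_force: [0.3, 0.9, -4.1]
grip_width: 0.0133
```

```bash
python3 -m inch '[[0,0,0.03,0,0,0,1],[0,0,0.03,0,0,0,1],[0,0,0,0,0,0,1],[0,0,0,0,0,0,1],[0,0,0,0,0,0,1],[0,0,0,0,0,0,1],[0,0,0,0,0,0,1],[0,0,0,0,0,0,1]]'
```

```text
clock: 12.6
eef_pos: [0.552, 0.1205, 0.0663]
tool_rot: [0.677, 0.736, 0.0, 0.0]
ft_force: [0.0, 0.3, -4.6]
grip_width: 0.0129
```

```bash
python3 -m inch '[[0,0,0.03,0,0,0,1],[0,0,0.03,0,0,0,1],[0,0,0.02,0,0,0,1],[0,0,0,0,0,0,1],[0,0,0,0,0,0,1],[0,0,0,0,0,0,1],[0,0,0,0,0,0,1],[0,0,0,0,0,0,1]]'
```

```text
clock: 13.4
eef_pos: [0.552, 0.1205, 0.0657]
tool_rot: [0.677, 0.736, 0.0, 0.0]
ft_force: [-3.7, -0.3, 5.6]
grip_width: 0.0131
```

Contact with the plate at z 0.066, close to the expected 0.067. Releasing.

```bash
python3 -m inch '[[0,0,-0.02,0,0,0,1],[0,0,0,0,0,0,0.4],[0,0,0,0,0,0,0.1],[0,0,0,0,0,0,-0.1],[0,0,0,0,0,0,-0.1],[0,0,0,0,0,0,-0.1],[0,0,-0.2,0,0,0,-0.1],[0,0,-0.5,0,0,0,-0.1]]'
python3 -m inch '[[0,0,-0.9,0,0,0,-0.1],[0,0,-0.9,0,0,0,-0.1],[0,0,-0.9,0,0,0,-0.1],[0,0,-0.9,0,0,0,-0.1],[0,-1,0,0,0,0,-0.1],[0,-1,0,0,0,0,-0.1],[0,-1,0,0,0,0,-0.1],[0,-0.8,0,0,0,0,-0.1]]'
python3 - <<'E'
from h import *
o=bot.get_obs();print(o['eef_pos'],o['tool_rot'],o['ft_force'])
for n in('top','side'):
    im,d=bot.camera(n);np.savez(n+'6.npz',im=im,d=d)
im=np.load('side6.npz')['im'];cv2.imwrite('pics/side6c.png',cv2.resize(im[120:220,200:320],None,fx=6,fy=6,interpolation=2))
im=np.load('top6.npz')['im'];cv2.imwrite('pics/top6c.png',cv2.resize(im[140:240,125:235],None,fx=6,fy=6,interpolation=2))
E
```

```text
clock: 14.2
eef_pos: [0.551, 0.1203, 0.0818]
tool_rot: [0.677, 0.736, -0.001, -0.001]
ft_force: [0.0, 0.0, -0.6]
grip_width: 0.0473
clock: 15.0
eef_pos: [0.4563, 0.1125, 0.1736]
tool_rot: [0.677, 0.736, 0.001, 0.0]
ft_force: [0.6, 0.4, -0.7]
grip_width: 0.0472
[0.45625022 0.11251652 0.1735523 ] [6.77201859e-01 7.35797022e-01 5.32453096e-04 3.19134315e-04] [ 0.61789242  0.42105366 -0.74283257]
```

View pics/side6c.png

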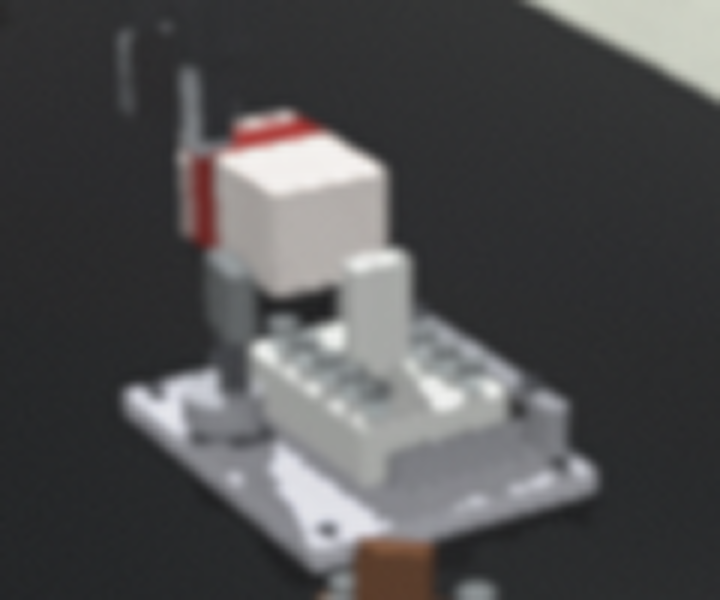

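View pics/top6c.png

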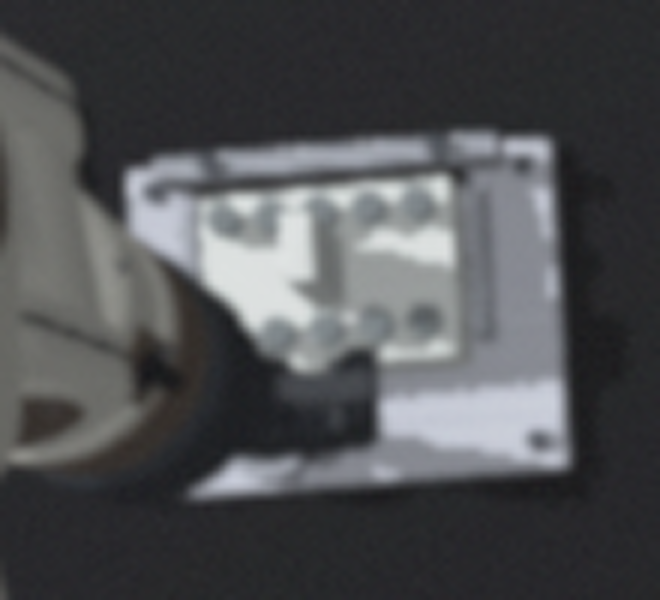

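The rack stands flat between the cheeks at top-crop (330,270), and the fence is just beyond it. Now the knob: first turn the tool, then go above the pivot.

```bash
python3 -m inch '[[0,0,0,0,0,-0.043,-0.1],[0,0,0,0,0,-0.043,-0.1],[0,0,0,0,0,-0.043,-0.1],[0,0,0,0,0,-0.043,-0.1],[0,0,0,0,0,-0.043,-0.1],[0,0,0,0,0,-0.043,-0.1],[0,0,0,0,0,-0.043,-0.1],[0,0,0,0,0,-0.043,-0.1]]'
python3 -m inch '[[0,0,0,0,0,-0.043,-0.1],[0,0,0,0,0,-0.043,-0.1],[0,0,0,0,0,0,-0.1],[0,0,0,0,0,0,-0.1],[0,0,0,0,0,0,-0.1],[0,0,0,0,0,0,-0.1],[0,0,0,0,0,0,-0.1],[0,0,0,0,0,0,-0.1]]'
python3 - <<'E'
from h import *
np.set_printoptions(precision=4,suppress=True)
o=bot.get_obs();q=o['tool_rot'];A=2*np.arctan2(q[1],q[0]);print(o['eef_pos'],np.degrees(A),o['joint_pos'],o['ft_force'],o['ft_torque'])
d=np.array([.488,.1463])-o['eef_pos'][:2];c,s=np.cos(A),np.sin(A);print(d,np.array([d@[c,s],d@[s,-c]])/.025)
im,dd=bot.camera('top');np.savez('top7.npz',im=im,d=dd);cv2.imwrite('pics/top7c.png',cv2.resize(im[140:240,125:235],None,fx=6,fy=6,interpolation=2))
E
```

```text
clock: 15.9
eef_pos: [0.4587, 0.1128, 0.1732]
tool_rot: [0.2, 0.98, 0.0, 0.001]
ft_force: [0.3, 0.1, -0.0]
grip_width: 0.0471
clock: 16.7
eef_pos: [0.4573, 0.1126, 0.1723]
tool_rot: [0.069, 0.998, -0.0, -0.0]
ft_force: [0.5, 0.2, 0.1]
grip_width: 0.0474
[0.4573 0.1126 0.1723] 172.1271157833287 [ 0.2415  0.2193 -0.1805  1.171   0.     -1.1919] [0.454  0.2093 0.0814] [-0.0069 -0.016  -0.0093]
[0.0307 0.0337] [-1.0327  1.5031]
```

View pics/top7c.png

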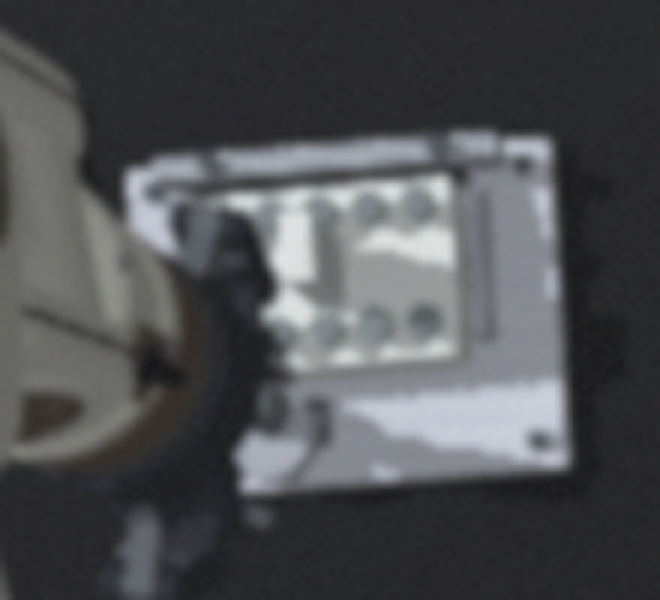

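```bash
python3 -m inch '[[-0.53,0.75,0,0,0,0,-0.1],[-0.5,0.75,0,0,0,0,-0.1],[0,0,0.4,0,0,0,-0.1],[0,0,0.7,0,0,0,-0.1],[0,0,0.6,0,0,0,-0.1],[0,0,0.5,0,0,0,-0.1],[0,0,0,0,0,0,-0.1],[0,0,0,0,0,0,-0.1]]'
python3 - <<'E'
from h import *
o=bot.get_obs();print(o['eef_pos'],o['tool_rot'])
for n in('top','side'):
    im,d=bot.camera(n);np.savez(n+'8.npz',im=im,d=d)
im=np.load('side8.npz')['im'];cv2.imwrite('pics/side8c.png',cv2.resize(im[90:220,190:320],None,fx=4.6,fy=4.6,interpolation=2))
im=np.load('top8.npz')['im'];cv2.imwrite('pics/top8c.png',cv2.resize(im[140:240,125:235],None,fx=6,fy=6,interpolation=2))
E
```

```text
clock: 17.55
eef_pos: [0.4873, 0.1458, 0.117]
tool_rot: [0.069, 0.998, -0.0, -0.001]
ft_force: [0.4, 0.0, 0.1]
grip_width: 0.0469
[0.48725862 0.14579366 0.11703792] [ 6.86073826e-02  9.97643502e-01 -2.90682389e-04 -6.21170512e-04]
```

View pics/side8c.png

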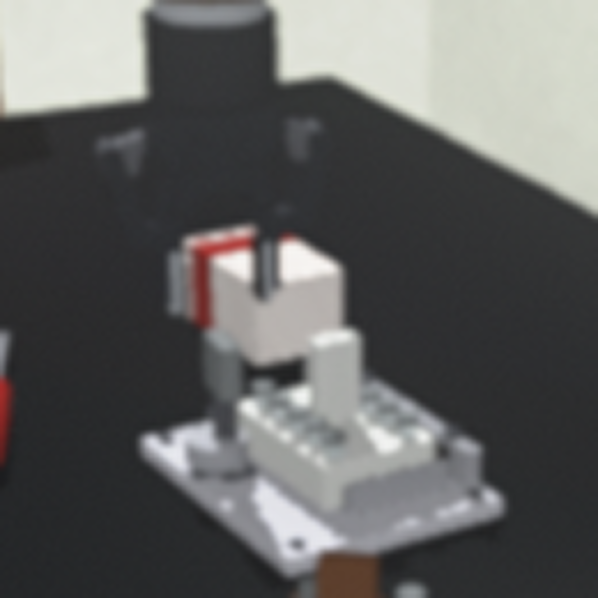

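View pics/top8c.png

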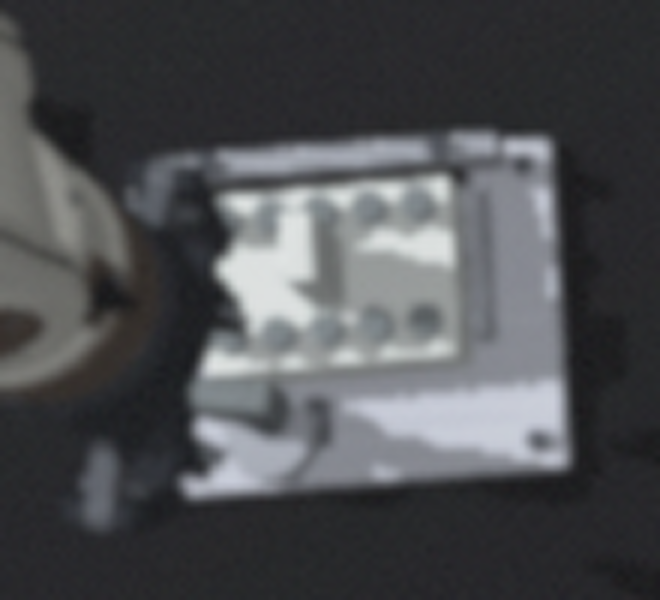

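The fingertips at side-crop (178,310) and (267,295) straddle the knob top at (225,337). Descending and gripping.

```bash
python3 -m inch '[[0,0,0.4,0,0,0,-0.1],[0,0,0.5,0,0,0,-0.1],[0,0,0.5,0,0,0,-0.1],[0,0,0.4,0,0,0,-0.1],[0,0,0.3,0,0,0,-0.1],[0,0,0,0,0,0,-0.1],[0,0,0,0,0,0,-0.1],[0,0,0,0,0,0,-0.1]]'
python3 -c "
from workcell import bot
o=bot.get_obs();print(o['eef_pos'],o['ft_force'],o['ft_torque'])"
python3 -m inch '[[0,0,0,0,0,0,1],[0,0,0,0,0,0,1],[0,0,0,0,0,0,1],[0,0,0,0,0,0,1],[0,0,0,0,0,0,1],[0,0,0,0,0,0,1],[0,0,0,0,0,0,1],[0,0,0,0,0,0,1]]'
python3 -c "
from workcell import bot
import numpy as np
o=bot.get_obs();q=o['tool_rot'];print(o['eef_pos'],o['ft_force'],o['ft_torque'],np.degrees(2*np.arctan2(q[1],q[0])),q,o['tau'])"
```

```text
clock: 18.45
eef_pos: [0.4885, 0.1464, 0.0654]
tool_rot: [0.068, 0.998, 0.0, 0.001]
ft_force: [0.1, 0.1, -0.3]
grip_width: 0.0468
[0.48845387 0.14639764 0.06535813] [ 0.08240466  0.12889246 -0.33403869] [0.05933071 0.02834834 0.01892349]
clock: 19.25
eef_pos: [0.4893, 0.146, 0.0655]
tool_rot: [0.069, 0.998, -0.0, 0.001]
ft_force: [4.4, -2.5, 1.7]
grip_width: 0.0133
[0.48933759 0.14595773 0.06546303] [ 4.36071169 -2.51535756  1.70785952] [-0.56521698 -0.61894269  0.03092536] 172.12161434178967 [ 6.86976606e-02  9.97636446e-01 -1.63800919e-04  1.45802861e-03] [  2.06103086 -39.2228508   18.72654319   1.06819991   1.03289444
   0.0445117 ]
```

```bash
cat > st.py <<'E'
from workcell import bot
import numpy as np
np.set_printoptions(precision=3,suppress=True)
o=bot.get_obs();q=o['tool_rot'];A=2*np.arctan2(q[1],q[0]);F=o['ft_force'];c,s=np.cos(A),np.sin(A)
print('A',np.degrees(A).round(2),'phi~',round(np.radians(93.9-(np.degrees(A)-90)),3),'pos',o['eef_pos']*1000,'F',F,'T',o['ft_torque'],'tau6',o['tau'][5].round(3),'F tool x,y',F[0]*c+F[1]*s,F[0]*s-F[1]*c)
E
python3 -m inch '[[-0.035,0,0,0,0,0,1],[0,0,0,0,0,0.01,1],[0,0,0,0,0,0.02,1],[0,0,0,0,0,0.03,1],[0,0,0,0,0,0.04,1],[0,0,0,0,0,0.04,1],[0,0,0,0,0,0,1],[0,0,0,0,0,0,1]]'; python3 st.py
```

```text
clock: 20.05
eef_pos: [0.489, 0.1461, 0.0655]
tool_rot: [0.285, 0.959, 0.0, 0.0]
ft_force: [1.9, -1.8, 5.4]
grip_width: 0.0128
A 146.94 phi~ 0.645 pos [489.003 146.101  65.456] F [ 1.935 -1.759  5.422] T [-0.476 -0.178 -0.056] tau6 -0.033 F tool x,y -2.5813416373449023 -0.41794357945778193
```

```bash
python3 -m inch '[[-0.02,0,0,0,0,0.02,1],[0,0,0,0,0,0.04,1],[0,0,0,0,0,0.04,1],[0,0,0,0,0,0.04,1],[0,0,0,0,0,0.04,1],[0,0,0,0,0,0.01,1],[0,0,0,0,0,0,1],[0,0,0,0,0,0,1]]'; python3 st.py
```

```text
clock: 20.85
eef_pos: [0.4887, 0.1465, 0.0654]
tool_rot: [0.554, 0.833, 0.0, -0.001]
ft_force: [-0.6, 0.3, 6.5]
grip_width: 0.0131
A 112.78 phi~ 1.241 pos [488.659 146.533  65.446] F [-0.615  0.255  6.491] T [-0.065  0.118 -0.071] tau6 -0.045 F tool x,y 0.473379010507883 -0.4679293661544975
```

```bash
python3 -m inch '[[0,0,0,0,0,0.03,1],[0,0,0,0,0,0.03,1],[0,0,0,0,0,0.02,1],[0,0,0,0,0,0.015,1],[0,0,0,0,0,0,1],[0,0,0,0,0,0,1],[0,0,0,0,0,0,1],[0,0,0,0,0,0,1]]'; python3 st.py
python3 -m inch '[[0,0,0,0,0,0.008,1],[0,0,0,0,0,0.008,1],[0,0,0,0,0,0.008,1],[0,0,0,0,0,0.004,1],[0,0,0,0,0,0,1],[0,0,0,0,0,0,1],[0,0,0,0,0,0,1],[0,0,0,0,0,0,1]]'; python3 st.py
```

```text
clock: 21.65
eef_pos: [0.4886, 0.1468, 0.0655]
tool_rot: [0.671, 0.741, 0.001, -0.001]
ft_force: [-1.9, 0.8, 6.0]
grip_width: 0.0134
A 95.69 phi~ 1.539 pos [488.627 146.827  65.463] F [-1.907  0.779  6.005] T [ 0.093  0.192 -0.081] tau6 -0.055 F tool x,y 0.9647815732576848 -1.820762288851956
clock: 22.45
eef_pos: [0.4886, 0.1469, 0.0654]
tool_rot: [0.703, 0.711, 0.0, -0.001]
ft_force: [-1.1, 0.7, 5.5]
grip_width: 0.0131
A 90.66 phi~ 1.627 pos [488.573 146.902  65.433] F [-1.117  0.684  5.517] T [0.129 0.195 0.037] tau6 -0.021 F tool x,y 0.6971249115139552 -1.1086075163920377
```

```bash
python3 -m inch '[[0,0,0,0,0,0.008,1],[0,0,0,0,0,0.008,1],[0,0,0,0,0,0.008,1],[0,0,0,0,0,0.008,1],[0,0,0,0,0,0,1],[0,0,0,0,0,0,1],[0,0,0,0,0,0,1],[0,0,0,0,0,0,1]]'; python3 st.py
python3 -m inch '[[0,0,0,0,0,0.008,1],[0,0,0,0,0,0.008,1],[0,0,0,0,0,0.008,1],[0,0,0,0,0,0.008,1],[0,0,0,0,0,0,1],[0,0,0,0,0,0,1],[0,0,0,0,0,0,1],[0,0,0,0,0,0,1]]'; python3 st.py
```

```text
clock: 23.25
eef_pos: [0.4886, 0.147, 0.0654]
tool_rot: [0.738, 0.675, 0.001, -0.001]
ft_force: [-0.5, 1.3, 6.0]
grip_width: 0.0129
A 84.9 phi~ 1.728 pos [488.591 146.997  65.443] F [-0.467  1.273  6.012] T [ 0.148  0.157 -0.063] tau6 -0.04 F tool x,y 1.2268217382892643 -0.5783614333425238
clock: 24.05
eef_pos: [0.4886, 0.1471, 0.0655]
tool_rot: [0.771, 0.637, 0.001, -0.001]
ft_force: [-1.0, 1.8, 5.7]
grip_width: 0.0127
A 79.15 phi~ 1.828 pos [488.604 147.091  65.459] F [-1.034  1.767  5.694] T [ 0.222  0.159 -0.019] tau6 -0.04 F tool x,y 1.5405860046685522 -1.348503812467821
```

```bash
python3 -m inch '[[0.012,0,0,0,0,0.008,1],[0,0,0,0,0,0.008,1],[0,0,0,0,0,0.008,1],[0,0,0,0,0,0.008,1],[0,0,0,0,0,0,1],[0,0,0,0,0,0,1],[0,0,0,0,0,0,1],[0,0,0,0,0,0,1]]'; python3 st.py
```

```text
clock: 24.85
eef_pos: [0.4887, 0.1472, 0.0655]
tool_rot: [0.802, 0.598, 0.0, -0.001]
ft_force: [-1.1, 0.9, 5.4]
grip_width: 0.013
A 73.38 phi~ 1.929 pos [488.661 147.225  65.472] F [-1.115  0.854  5.393] T [ 0.171  0.188 -0.054] tau6 -0.037 F tool x,y 0.4996164245300003 -1.3131203619024803
```

```bash
python3 -m inch '[[0,0,0,0,0,0.008,1],[0,0,0,0,0,0.008,1],[0,0,0,0,0,0.008,1],[0,0,0,0,0,0,1],[0,0,0,0,0,0,1],[0,0,0,0,0,0,1],[0,0,0,0,0,0,1],[0,0,0,0,0,0,1]]'; python3 st.py
```

```text
clock: 25.65
eef_pos: [0.4887, 0.1473, 0.0654]
tool_rot: [0.824, 0.567, 0.0, -0.001]
ft_force: [-0.4, 1.0, 6.2]
grip_width: 0.013
A 69.07 phi~ 2.004 pos [488.68  147.308  65.45 ] F [-0.437  0.992  6.207] T [ 0.188  0.127 -0.023] tau6 -0.007 F tool x,y 0.7702041671370063 -0.7622074971973731
```

```bash
python3 -m inch '[[0,0,0,0,0,0.008,1],[0,0,0,0,0,0.008,1],[0,0,0,0,0,0.008,1],[0,0,0,0,0,0,1],[0,0,0,0,0,0,1],[0,0,0,0,0,0,1],[0,0,0,0,0,0,1],[0,0,0,0,0,0,1]]'; python3 st.py
python3 - <<'E'
from h import *
im,d=bot.camera('side');np.savez('side9.npz',im=im,d=d)
cv2.imwrite('pics/side9c.png',cv2.resize(im[120:220,200:320],None,fx=6,fy=6,interpolation=2))
E
```

```text
clock: 26.45
eef_pos: [0.4886, 0.1474, 0.0655]
tool_rot: [0.844, 0.536, 0.0, -0.001]
ft_force: [-0.7, 2.1, 5.9]
grip_width: 0.013
A 64.77 phi~ 2.079 pos [488.642 147.368  65.455] F [-0.715  2.081  5.941] T [0.159 0.132 0.09 ] tau6 0.108 F tool x,y 1.5782744795382904 -1.533453096549821
```

View pics/side9c.png

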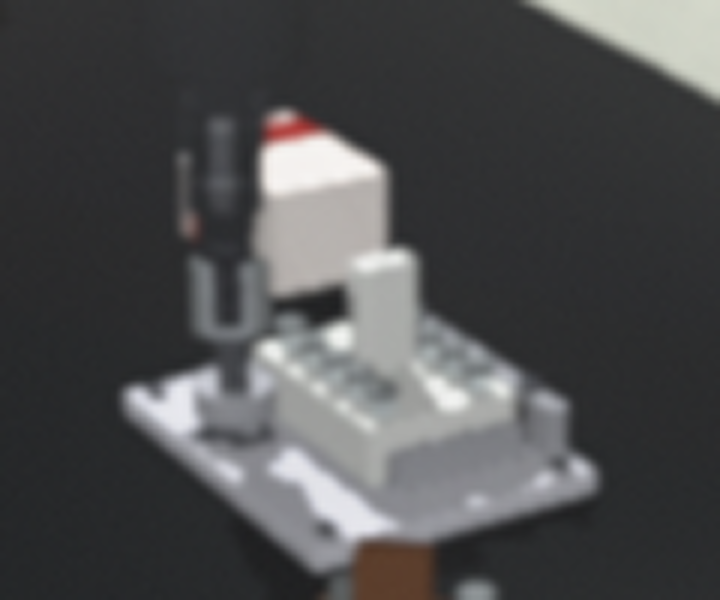

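The side crop shows the rack moved a few mm onto the fence. Torque has started to rise at phi ≈ 2.08, so I'll take small steps now.

```bash
python3 -m inch '[[0,0,0,0,0,0.002,1],[0,0,0,0,0,0.002,1],[0,0,0,0,0,0.002,1],[0,0,0,0,0,0.002,1],[0,0,0,0,0,0.002,1],[0,0,0,0,0,0,1],[0,0,0,0,0,0,1],[0,0,0,0,0,0,1]]'; python3 st.py
```

```text
clock: 27.3
eef_pos: [0.4886, 0.1474, 0.0654]
tool_rot: [0.853, 0.522, 0.0, -0.001]
ft_force: [-1.6, 1.9, 6.0]
grip_width: 0.0133
A 63.0 phi~ 2.11 pos [488.636 147.398  65.442] F [-1.583  1.902  5.984] T [0.154 0.097 0.273] tau6 0.253 F tool x,y 0.9762764514717363 -2.2740809072602355
```

```bash
python3 -m inch '[[0,0,0,0,0,0.002,1],[0,0,0,0,0,0.002,1],[0,0,0,0,0,0.002,1],[0,0,0,0,0,0.002,1],[0,0,0,0,0,0.002,1],[0,0,0,0,0,0,1],[0,0,0,0,0,0,1],[0,0,0,0,0,0,1]]'; python3 st.py
```

```text
clock: 28.1
eef_pos: [0.4886, 0.1474, 0.0654]
tool_rot: [0.861, 0.509, 0.0, -0.001]
ft_force: [-1.6, 0.6, 6.4]
grip_width: 0.0133
A 61.21 phi~ 2.141 pos [488.605 147.443  65.427] F [-1.6    0.625  6.427] T [0.186 0.079 0.314] tau6 0.304 F tool x,y -0.22296453954769657 -1.702830843379757
```

```bash
python3 -m inch '[[0,0,0,0,0,0.002,1],[0,0,0,0,0,0.002,1],[0,0,0,0,0,0.002,1],[0,0,0,0,0,0,1],[0,0,0,0,0,0,1],[0,0,0,0,0,0,1],[0,0,0,0,0,0,1],[0,0,0,0,0,0,1]]'; python3 st.py
```

```text
clock: 28.9
eef_pos: [0.4886, 0.1475, 0.0655]
tool_rot: [0.865, 0.501, 0.0, -0.001]
ft_force: [-1.1, 1.7, 5.9]
grip_width: 0.0128
A 60.14 phi~ 2.16 pos [488.627 147.482  65.457] F [-1.054  1.747  5.867] T [0.212 0.053 0.349] tau6 0.357 F tool x,y 0.9903418818006501 -1.7843927935871027
```

```bash
python3 -m inch '[[0,0,0,0,0,0,0.6],[0,0,0,0,0,0,0.3],[0,0,0,0,0,0,0.1],[0,0,0,0,0,0,0.1],[0,0,0,0,0,0,0.1],[0,0,-0.2,0,0,0,0.1],[0,0,-0.5,0,0,0,0.1],[0,0,-0.9,0,0,0,0.1]]'; python3 st.py
python3 -m inch '[[0,0,-0.9,0,0,0,0.1],[0,0,-0.9,0,0,0,0.1],[0,0,-0.9,0,0,0,0.1],[0,0,-0.9,0,0,0,0.1],[-0.8,-0.6,-0.5,0,0,0,0.1],[-0.9,-0.7,-0.5,0,0,0,0.1],[-0.9,-0.7,-0.5,0,0,0,0.1],[-0.9,-0.7,-0.5,0,0,0,0.1]]'; python3 st.py
```

```text
clock: 29.7
eef_pos: [0.4879, 0.1457, 0.1041]
tool_rot: [0.866, 0.5, -0.002, -0.0]
ft_force: [-0.3, -0.3, 0.6]
grip_width: 0.0383
A 60.0 phi~ 2.162 pos [487.917 145.712 104.091] F [-0.293 -0.333  0.559] T [-0.054 -0.089 -0.004] tau6 0.0 F tool x,y -0.43518364015904953 -0.08688760994496153
clock: 30.5
eef_pos: [0.3859, 0.1037, 0.2456]
tool_rot: [0.866, 0.5, 0.0, 0.0]
ft_force: [-0.3, 0.4, 0.4]
grip_width: 0.0382
A 60.01 phi~ 2.162 pos [385.949 103.686 245.575] F [-0.332  0.364  0.357] T [0.031 0.042 0.007] tau6 0.071 F tool x,y 0.14910827030268037 -0.4696192242261583
```

```bash
python3 -m inch '[[-0.8,0.5,0,0,0,0,0.1],[-0.8,0.5,0,0,0,0,0.1],[-0.8,0.5,0,0,0,0,0.1],[-0.8,0.5,0,0,0,0,0.1],[-0.8,0.5,0,0,0,0,0.1],[-0.8,0.5,0,0,0,0,0.1],[-0.8,0.5,0,0,0,0,0.1],[-0.8,0.5,0,0,0,0,0.1]]'
python3 - <<'E'
from h import *
np.set_printoptions(precision=4,suppress=True)
for n in('top','side'):
    im,d=bot.camera(n);np.savez(n+'10.npz',im=im,d=d)
im=np.load('side10.npz')['im'];cv2.imwrite('pics/side10c.png',cv2.resize(im[120:220,200:320],None,fx=6,fy=6,interpolation=2))
im=np.load('top10.npz')['im'];cv2.imwrite('pics/top10c.png',cv2.resize(im[140:240,125:235],None,fx=6,fy=6,interpolation=2))
t=np.load('top10.npz');Z=T.cloud(t['d'])[...,2]
k=np.zeros(Z.shape,bool);k[195:225,150:185]=1;k&=(Z>.09)&(Z<.11);vv,uu=np.nonzero(k);W=T.plane(np.c_[uu,vv],.098)[:,:2];w,V=np.linalg.eigh(np.cov(W.T));a=np.degrees(np.arctan2(V[1,1],V[0,1]));print('knob',W.mean(0),a,'phi',np.radians((93.9-a)%180))
pl=np.array([.5376,.1198]);a=np.radians(3.87);R=np.array([[np.cos(a),np.sin(a)],[-np.sin(a),np.cos(a)]])
m=np.zeros(Z.shape,bool);m[160:210,145:205]=1;m&=(Z>.038)&(Z<.055);m=cv2.morphologyEx(m.astype(np.uint8),cv2.MORPH_OPEN,np.ones((3,3)))
vv,uu=np.nonzero(m);W=(T.plane(np.c_[uu,vv],.042)[:,:2]-pl)@R.T;r=cv2.minAreaRect((W*1000).astype(np.float32));print('rack in platform',r)
E
```

```text
clock: 31.3
eef_pos: [0.3936, -0.0854, 0.2453]
tool_rot: [0.866, 0.5, 0.0, 0.0]
ft_force: [0.5, 0.5, -0.2]
grip_width: 0.0382
knob [0.4869 0.1468] 151.27942068278819 phi 2.1401328397882065
rack in platform ((16.02370834350586, 19.721485137939453), (64.0391845703125, 81.90099334716797), 83.72061920166016)
```

View pics/top10c.png

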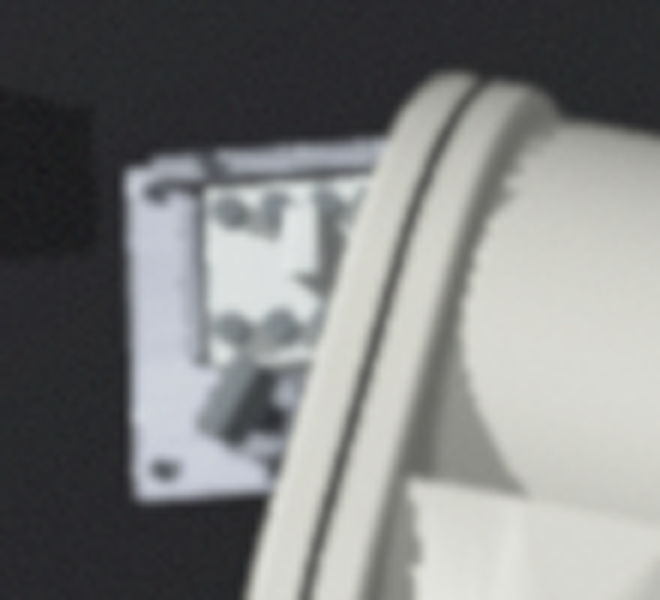

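View pics/side10c.png

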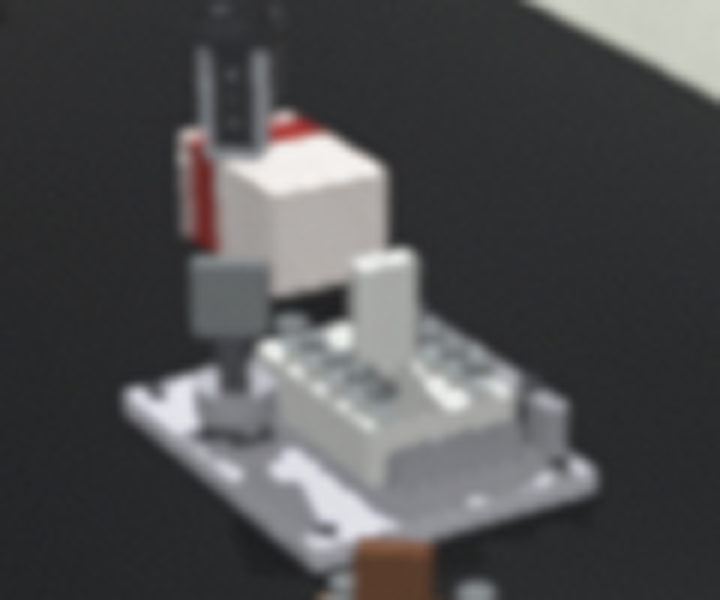

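```bash
python3 -m inch '[[-0.8,0.5,0,0,0,0,0.1],[-0.8,0.5,0,0,0,0,0.1],[-0.8,0.5,0,0,0,0,0.1],[-0.8,0.5,0,0,0,0,0.1],[-0.8,0.5,0,0,0,0,0.1],[-0.8,0.5,0,0,0,0,0.1],[-0.8,0.5,0,0,0,0,0.1],[0,0,0,0,0,0,0.1]]'
python3 - <<'E'
from h import *
np.set_printoptions(precision=4,suppress=True)
im,d=bot.camera('top');cv2.imwrite('pics/top11c.png',cv2.resize(im[140:240,125:235],None,fx=6,fy=6,interpolation=2));cv2.imwrite('pics/top11.png',im)
Z=T.cloud(d)[...,2]
pl=np.array([.5376,.1198]);a=np.radians(3.87);R=np.array([[np.cos(a),np.sin(a)],[-np.sin(a),np.cos(a)]])
m=np.zeros(Z.shape,bool);m[160:204,145:205]=1;m&=(Z>.038)&(Z<.11);m=cv2.morphologyEx(m.astype(np.uint8),cv2.MORPH_OPEN,np.ones((2,2)))
g=cv2.cvtColor(im,6)
c=lambda a,b:(125+(a+.5)/6-.5,140+(b+.5)/6-.5)
for nm,p,q in(('near',(300,363),(460,353)),('right',(460,345),(458,185)),('left',(205,215),(208,350))):
    e=edge(g,c(*p),c(*q),L=2.5);w=T.plane([(e[2]-10*e[0],e[3]-10*e[1]),(e[2]+10*e[0],e[3]+10*e[1])],.042)
    w=(w[:,:2]-pl)@R.T*1000;print(nm,e[4],w)
vv,uu=np.nonzero(m);W=(T.plane(np.c_[uu,vv],.042)[:,:2]-pl)@R.T;print(cv2.minAreaRect((W*1000).astype(np.float32)),np.median(Z[180:186,165:170]))
E
```

```text
clock: 32.2
eef_pos: [0.3999, -0.2509, 0.2448]
tool_rot: [0.867, 0.499, 0.0, 0.0]
ft_force: [0.6, 0.3, 0.0]
grip_width: 0.0382
near 0.17909381 [[-24.3094   9.4866]
 [-24.6714 -42.1003]]
right 0.2269836 [[ 42.1035 -56.2893]
 [-11.3638 -56.905 ]]
left 0.22387475 [[ 42.2911  53.9746]
 [-11.0998  51.1814]]
((16.515029907226562, -3.6075782775878906), (100.90959930419922, 109.87173461914062), 0.4411005675792694) 0.04089190139418697
```

View pics/top11c.png

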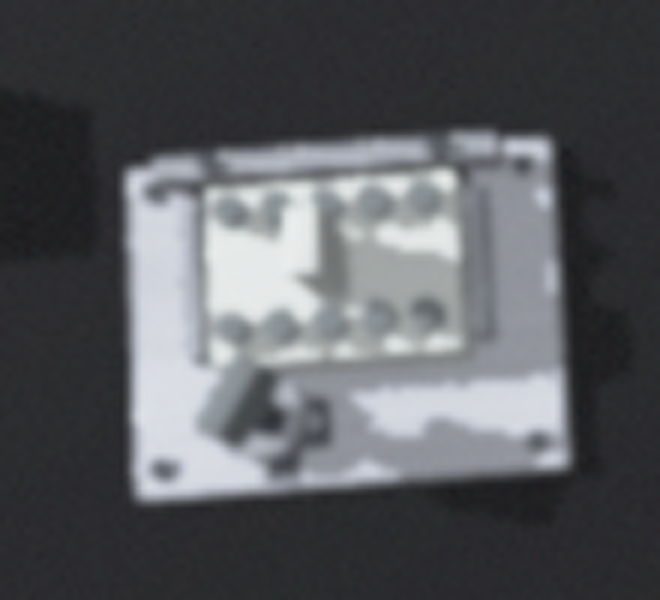

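Rack in the platform frame: x about 15.5 mm, y about -2 mm, yaw about 0.4°. It is up against the fence and the lobe bears on it. Handing in.

```bash
python3 -c "
from workcell import bot
print(bot.job_done())"
```

```text
the job is handed in; nothing more can be done
None
```

I lifted the white rack out of the tray by its grip and set it on the platform between the cheeks. I then turned the knob clockwise from about 0.2 to 2.16 rad, let go, moved the arm clear and handed in at about 32 s.

**Clamping force:** I could only estimate this, from the wrist torque. It read about 0.35 N m at the end of the turn, which puts the force at about 15 to 23 N, most likely 18 N. Letting go costs 2 to 4 N, so it should now be around 15 N. Torque readings taken with the knob held still before it bore on the rack scattered by about 0.05 N m, so I went by the slow final steps.

**Last checks:**
- **Position:** the top view showed the rack at x about 15.5 mm and y about -2 mm in the platform frame, flat and turned about 0.4° from the fence.
- **Cam angle:** from the picture the cam stands at about 2.14 rad after release.
- **Robot:** wrist forces were back near zero with the gripper clear.
- **Other items:** the carton, bottle and screwdriver were not approached, but I did not measure their positions again at the end.

**Disagreements:**
- A cruder outline fit gave y = -3.6 mm. It had merged the fence with the rack, so I discarded it. Its y is still within the limit.
- A side-view check with hand-picked points, made while I was lowering the rack, differed from the top view by up to 5 mm at blurred corners.

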